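# Lock a sample changer's hidden carriage with its transit pin

### The job

The sample changer is about to be moved, so lock its inner carriage: take the transit pin from the accessory block, put it through the slot in the changer's lid and feel gently along the hidden carriage for its socket. Push the pin into the socket, slide the carriage with it to the round recess at the end of the slot, and press the pin down until its collar is fully home in the recess, then let go and leave the pin standing there. Never press hard on the mechanism, and leave everything else where it is.

Things in the scene. Friction and masses are not known exactly. Their poses are not given: they have to be found in the camera images.
- changer: Sample changer: low white enclosed instrument, 120 x 240 mm, fixed, with an inset flat grey lid whose top is 90 mm above the bench. Origin: underside's centre; y along its length. A slot 13 mm wide runs along y in the middle of the lid, closed by soft dust lips that offer no resistance. More than 40 N of the pin on the lid or carriage damages it.
- lock_recess (a point): Centre of the round recess at the -y end of the slot, at the height of the lid's top; axes as the changer's. The recess is 27.5 mm across and 6 mm deep and takes the pin's collar; the 13 mm slot goes on through its floor and ends 6.5 mm past its centre. The carriage's hard stop puts its socket right under this point.
- slot_far_end (a point): Middle of the slot's other end (+y), at the height of the lid's top, 73.5 mm from lock_recess: the slot's centre line runs between the two.
- face_level (a point): Fixed point under the middle of the slot, at the height of the hidden carriage's flat, slippery upper face, 24 mm below the lid's top. The face lies under the whole slot; somewhere on the slot's centre line, 20 to 62 mm from the recess's centre, it has one round socket, 12 mm wide and 26 mm deep. Light rubbing does not shift the carriage; pushed through its socket it slides at about 8 N.
- block: Accessory block: white plastic, 46 x 94 mm, 50 mm high, fixed on the bench. Origin: centre of its underside. Two bores of 11.6 mm, 25 mm either side of its middle along its y: one holds the transit pin, the other the thumb screw (which is where varies).
- pin: Transit pin, about 60 g, upright in the block: steel shank 10 mm thick, 40 mm long with a short chamfer at the tip; then a round collar, 24 mm across, 6 mm thick (rests on the block's top); then a flat black grip 42 mm tall, 12 mm thick along the pin's x, 26 mm wide along y. Origin: middle of the tip; z up. In the socket it sinks until the collar lies on the lid, and 6 mm deeper at the recess.
- pin_grip (a point): Place to hold the pin: middle of the flat grip, 70 mm above the tip and 24 mm above the collar's top, axes as the pin's (pinch the 12 mm thickness, along x).
- thumbscrew: Steel thumb screw with a round head 22 mm across and 16 mm tall, standing in the block's other bore; it stays there. Origin: its lower end.
- vial_2: Small capped sample vial, 22 mm wide, 51 mm high, left of the changer; a bystander. Origin: centre of its underside.
- bottle_std: White plastic bottle, 43 mm wide, 82 mm high, left of the changer; a bystander. Origin: centre of its underside. Beyond it the autosampler's black boom (24 mm wide, at y = 0.03 m, from x = 0.54 m backwards) overhangs the bench 0.22 to 0.25 m up.
Things that resemble listed ones, but are neither listed nor needed, are in the scene too. Leave any turquoise look-alike of the pin alone.

How it is judged:
By the outcome, as a careful person would: the job done as asked, in the order asked, and still so for the second after the job is handed in, with the robot touching nothing.
It also fails if it takes over 61 s, if anything falls off the work surface, if the arm or the gripper's body presses on something with over 40 N, if the wrist force passes 120 N, or if a joint passes its speed limit or range.

### The arm

A 6-joint arm with a two-finger parallel gripper is mounted at the origin on a cart in front of the work surface, level with it; the furniture and walls round the work are solid. World frame = base frame: x ahead of the robot, y to its left, z up, the work surface at z = 0. Lengths are in m, angles in degrees, forces in N, time in s.
With the tool pointing down it reaches from about 0.3 to 0.75 m from the base axis. Payload 8.5 kg.
Tool frame: the origin (TCP) lies on the centre line of the jaws, within the pads' length; the fingertips stand 19 mm ahead of it and the grasp point (between the pads) is the TCP (env.tcp_to_tips is the z of the fingertips in the tool frame, in m); z points along the fingers, y is the line along which they close (so a half turn about z gives the same grasp; the last joint's range is limited). The gripper opens to 85 mm and grips with 20 to 120 N. Pads are 22 mm wide; open, the fingers measure 114 mm over their backs; the gripper's body (76 mm by 85 mm) begins 54 mm behind the grasp point. The pads swing forward as they close: fully open they stand 13 mm farther back than shut.
Start: joints at [-85.617, 21.807, 74.336, -0, 83.858, -12.336], TCP at [0.158, -0.527, 0.25] pointing down, gripper open.
Joint ranges: [-178.18, 178.18], [-50.72, 133.34], [12.68, 142.11], [-81.47, 261.47], [9.98, 163.14], [-165.26, 165.26]. Speed limits (degrees/s): [136.94, 136.94, 180, 180, 180, 180].

### API

Orientations are given as a 3x3 rotation matrix whose columns are the frame's x, y, z axes.
In Python, from rig import env gives the robot as it stands.
- The arm moves only by the tool servo_tool, never from a script. Its argument "steps" is a list of rows, each an object of numbers: "tx", "ty", "tz": the shift along the world's x, y, z in cm; "yaw": the turn about the world's z in degrees; "claw": the finger opening in cm, from 0 to 8.54. In form: [{"tx": .., "ty": .., "tz": .., "yaw": .., "claw": ..}, ...]. A call has 1 to 20 rows; each row shifts and turns the commanded pose from where the row before left it; what a row does not reach is not made up. A row lasts 1/10 s, in which the tool goes at most 50 mm and 8.59 degrees, less where a joint would pass 70% of its speed; a pose out of reach is approached as far as the arm can. A call with a gripper value outside its range is refused whole. The fingers move at their own pace and stop on an object; "newtons" is the grip in N (left out, the last holds). Time passes only in rows, so rows that do not move let the fingers close. It gives the time, the measured TCP pose, the force, the opening and the grip force at its end, in the units of the state.
- env.observe(): the state, without advancing time (a new reading comes with each control period).
- env.get_image(name): name is "scene" or "side" or "wrist"; returns (picture, depth): 480x640x3 uint8, red, green, blue; 480x640 float32, m along the optical axis (not along the pixel's ray), 0 where there is no reading.
- env.camera_model(name): a dict with "fovy" (degrees; the focal length in pixels is half the picture's height over the tangent of half this angle, whatever the lens; pixels are square), "cx", "cy" (the principal point, pixels), "dist_coeffs" ([k1, k2, p1, p2, k3] as OpenCV has them; the pictures are not rectified), "T" (4x4, takes a point from camera to world coordinates). Camera axes: x right, y down, z forward; pixel columns grow to the right and rows downward; lengths in m; the calibration is good to about 2 mm. A picture is of the moment at which its call begins: read the wrist's pose just before it. camera_model takes no time and is no camera call; for the wrist camera it gives the pose at the moment of the call.
- env.close_job(): hands the job in; it is judged then, once.
The state is a dict: "time_s": time; "q": joint angles; "qvel": joint speeds; "joint_efforts": joint torques, N m; "position": TCP position; "tool_rot": TCP orientation; "ft_force": force on the tool from outside, world axes, zero at the start; "wrist_torque": the same for the moment, N m; "grip_width": finger opening in m; "gripper_force": force on a finger pad.
Only numpy, scipy, OpenCV 4.12 (cv2) and the standard library are available. Lean on these libraries where they do the work, as an engineer would, in place of code of your own. Each camera call takes 0.05 s, during which the arm holds its last target. There are 200 camera calls.

## Working session

There is one attempt and no reset: what is moved stays moved. The work goes in short steps, Python scripts to look and compute and a tool call to move; the robot and the scene stay as the last step left them, time stands still between calls to the robot, and variables do not carry over. Pictures are saved under pics/ and viewed, at most 10 in all, crops included, and the job is handed in when it is done.

Besides the shell and the picture viewer there is one more tool, called after "Emit:" as name([rows], argument=value, ...), one row to a line, values as JSON. servo_tool: Moves the arm, as the interface text tells. Its arguments: {"type":"object","properties":{"steps":{"type":"array"},"newtons":{"type":"number"}},"required":["steps"]}

```bash
mkdir -p pics; ls
cat > h.py <<'E'
import numpy as np, cv2
from rig import env
def snap(n,f):
    m=env.camera_model(n); p,d=env.get_image(n)
    np.savez(f'pics/{f}.npz',p=p,d=d,T=m['T'],fovy=m['fovy'],c=[m['cx'],m['cy']],k=m['dist_coeffs'])
    cv2.imwrite(f'pics/{f}.png',p[...,::-1])
def load(f):
    z=np.load(f'pics/{f}.npz'); return z
def KK(z):
    fl=240/np.tan(np.radians(float(z['fovy']))/2)
    return np.array([[fl,0,z['c'][0]],[0,fl,z['c'][1]],[0,0,1.]])
def ray(z,u,v):
    n=cv2.undistortPoints(np.array([[[u,v]]],float),KK(z),np.array(z['k'],float))[0,0]
    return np.array([n[0],n[1],1.])
def atz(z,u,v,h):
    T=z['T'];r=T[:3,:3]@ray(z,u,v);o=T[:3,3];return o+r*(h-o[2])/r[2]
def dep(z,u,v):
    d=np.median([x for x in z['d'][int(v)-1:int(v)+2,int(u)-1:int(u)+2].ravel() if x>0] or [0])
    return (z['T']@np.append(ray(z,u,v)*d,1))[:3]
E
python3 - <<'E'
from h import *
snap('scene','s1');snap('side','d1')
z=load('s1');print(z['T'],z['fovy']);print(load('d1')['T']);print(env.observe())
E
```

```text
pics
[[ 0.8808123  -0.32266822  0.34648941  0.08670536]
 [-0.47324568 -0.62230062  0.62352263 -1.0058977 ]
 [ 0.01442964 -0.71318102 -0.70083138  0.87882473]
 [ 0.          0.          0.          1.        ]] 53.525675675856235
[[-0.99633667 -0.02398245  0.08208583  0.39246463]
 [-0.08188184  0.54443523 -0.83479677  0.58850019]
 [-0.02466995 -0.83845997 -0.54440451  0.64264838]
 [ 0.          0.          0.          1.        ]]
{'time_s': 0.1, 'q': array([-8.56164228e+01,  2.18381481e+01,  7.43789230e+01, -1.49485806e-04,
        8.38601026e+01, -1.23350968e+01]), 'qvel': array([ 0.0235608 , -0.09937582, -0.17862168,  0.0196877 , -0.0624448 ,
        0.00171156]), 'joint_efforts': array([ 2.82191832e-03, -4.49224198e+01, -2.31655079e+01, -1.99048973e-04,
        3.67552871e-03,  4.82373309e-06]), 'position': array([ 0.1582045 , -0.52650292,  0.24977273]), 'tool_rot': array([[ 9.57728721e-01,  2.87672879e-01, -1.05537173e-04],
       [ 2.87672757e-01, -9.57727822e-01,  1.34279792e-03],
       [ 2.85210656e-04, -1.31639630e-03, -9.99999093e-01]]), 'ft_force': array([-0.15546484,  0.96159279,  0.07444875]), 'wrist_torque': array([-0.01435635,  0.00744441,  0.000265  ]), 'gripper_force': 0.0, 'grip_width': 0.08518610245595383}
```

View pics/s1.png

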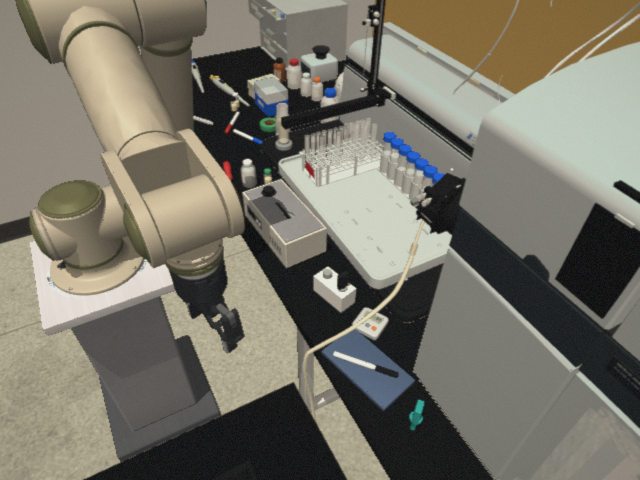

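View pics/d1.png

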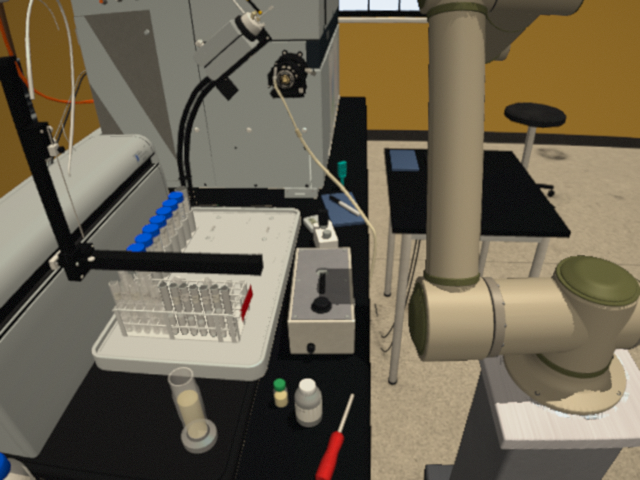

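Scene: the white changer has its slot around (280,203) and its round black recess near (268,191), at the end away from the block. The block is near (334,287), with the black grip at about (343,280) and the screw at (327,272). The side view shows the same layout, with the recess at (321,303). Next I'll get coarse positions and enlarge those regions.

Run:
```python
from h import *
z=load('s1');s=load('d1')
for n,u,v,h in [('recess',268,191,.09),('slotfar',291,217,.09),('grip',343,280,.08),('screw',327,272,.06)]: print(n,atz(z,u,v,h),dep(z,u,v))
for n,u,v,h in [('recess',321,303,.09),('slotfar',322,268,.09),('block',325,235,.05),('grip?',318,225,.07)]: print(n,atz(s,u,v,h),dep(s,u,v))
a=cv2.resize(z['p'][170:320,230:370],None,fx=4,fy=4,interpolation=2)
b=cv2.resize(s['p'][205:355,275:365],None,fx=2.6*1.5,fy=4,interpolation=2)[:,:240*2]
im=np.hstack([a[:600,:440],b[:600,:360]]);print(im.shape)
cv2.imwrite('pics/c1.png',im[...,::-1])
```

```text
recess [ 0.4557661  -0.03948648  0.09      ] [ 0.44858787 -0.05828317  0.10534263]
slotfar [ 0.46426875 -0.16483588  0.09      ] [ 0.46763918 -0.1573279   0.08295833]
grip [ 0.478796   -0.40382771  0.08      ] [ 0.47629287 -0.40767136  0.08509974]
screw [ 0.46793456 -0.34967613  0.06      ] [ 0.46527135 -0.35426039  0.06572018]
recess [ 0.45752602 -0.0536699   0.09      ] [ 0.45590928 -0.03771233  0.103733  ]
slotfar [ 0.4643798  -0.16421009  0.09      ] [ 0.46486834 -0.1693234   0.08624575]
block [ 0.47304011 -0.35693512  0.05      ] [ 0.47183024 -0.34273912  0.0588988 ]
grip? [ 0.49111823 -0.37101895  0.07      ] [ 0.49418275 -0.40082491  0.05221157]
(600, 791, 3)
```

View pics/c1.png

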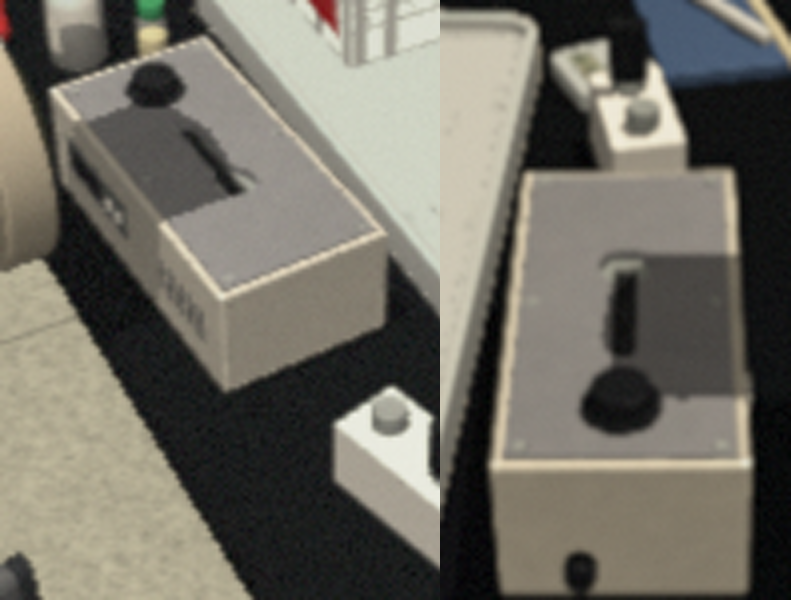

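Correction: the black disc at crop (155,82) and (620,400) is a separate knob standing on the lid. The real slot runs from crop (185,130) to the recess near (240,182), so the recess is at the world -y end, nearest the block. Before moving over the block, I'll check the cable and the wrist camera geometry.

Run:
```python
from h import *
z=load('s1');s=load('d1')
for u,v in [(275.8,202),(289.5,215)]: print('slot',atz(z,u,v,.09))
for u,v in [(416,240),(410,275),(395,302),(365,323),(335,338),(308,352),(370,322),(430,200),(342,290),(441,190)]: print('cable',u,v,dep(z,u,v).round(3))
for u,v in [(278,95),(300,140),(330,177),(360,210),(372,235)]: print('cableS',dep(s,u,v).round(3))
m=env.camera_model('wrist');o=env.observe();R=o['tool_rot'];T=m['T']
print(m['fovy'],R.T@T[:3,:3],R.T@(T[:3,3]-o['position']))
```

```text
slot [ 0.45498674 -0.09205959  0.09      ]
slot [ 0.46425974 -0.15603212  0.09      ]
cable 416 240 [ 0.554 -0.527  0.274]
cable 410 275 [ 0.64  -0.443  0.053]
cable 395 302 [ 0.569 -0.486  0.04 ]
cable 365 323 [ 0.489 -0.49   0.016]
cable 335 338 [ 0.396 -0.516  0.054]
cable 308 352 [ 0.347 -0.487 -0.003]
cable 370 322 [ 0.501 -0.492  0.015]
cable 430 200 [ 0.526 -0.568  0.408]
cable 342 290 [ 0.474 -0.41   0.055]
cable 441 190 [ 0.55  -0.563  0.416]
cableS [ 0.598 -0.535  0.349]
cableS [ 0.556 -0.59   0.21 ]
cableS [ 0.471 -0.538  0.124]
cableS [ 0.388 -0.505  0.041]
cableS [ 0.31  -1.629 -0.74 ]
64.05111882558415 [[ 3.97919438e-04 -9.51883970e-01 -3.06458396e-01]
 [ 9.99999622e-01  1.41966737e-04  8.57484832e-04]
 [-7.72719168e-04 -3.06458622e-01  9.51883667e-01]] [ 0.07809046  0.00051808 -0.1232863 ]
```

Emit:
servo_tool([
  {"tx": 1.0, "ty": 1.0, "tz": 0.4, "yaw": -1},
  {"tx": 1.8, "ty": 1.5, "tz": 0.4, "yaw": -1},
  {"tx": 2.2, "ty": 1.7, "tz": 0.4, "yaw": -1},
  {"tx": 2.2, "ty": 1.7, "tz": 0.4, "yaw": -1},
  {"tx": 2.2, "ty": 1.7, "tz": 0.4, "yaw": -1},
  {"tx": 2.2, "ty": 1.7, "tz": 0.4, "yaw": -1},
  {"tx": 2.2, "ty": 1.7, "tz": 0.4, "yaw": -1},
  {"tx": 2.2, "ty": 1.7, "tz": 0.2, "yaw": -1},
  {"tx": 2.2, "ty": 1.7, "yaw": -1},
  {"tx": 2.2, "ty": 1.7, "yaw": -1},
  {"tx": 2.2, "ty": 1.7, "yaw": -1},
  {"tx": 2.2, "ty": 1.7, "yaw": -1},
  {"tx": 2.2, "ty": 1.7, "yaw": -1},
  {"tx": 2.0, "ty": 1.5, "yaw": -1},
  {"tx": 1.2, "ty": 0.6, "yaw": -1},
  {"tx": 0.4, "ty": 0.2, "yaw": -1},
  {"tx": 0},
  {"tx": 0},
  {"tx": 0},
])

```text
invalid input at $.steps[0]: expected keys tx, ty, tz, yaw, claw
```

Run:
```python
from h import *
print(env.observe()); snap('wrist','w1')
```

```text
{'time_s': 0.1, 'q': array([-8.56164228e+01,  2.18381481e+01,  7.43789230e+01, -1.49485806e-04,
        8.38601026e+01, -1.23350968e+01]), 'qvel': array([ 0.0235608 , -0.09937582, -0.17862168,  0.0196877 , -0.0624448 ,
        0.00171156]), 'joint_efforts': array([ 2.82191832e-03, -4.49224198e+01, -2.31655079e+01, -1.99048973e-04,
        3.67552871e-03,  4.82373309e-06]), 'position': array([ 0.1582045 , -0.52650292,  0.24977273]), 'tool_rot': array([[ 9.57728721e-01,  2.87672879e-01, -1.05537173e-04],
       [ 2.87672757e-01, -9.57727822e-01,  1.34279792e-03],
       [ 2.85210656e-04, -1.31639630e-03, -9.99999093e-01]]), 'ft_force': array([-0.15546484,  0.96159279,  0.07444875]), 'wrist_torque': array([-0.01435635,  0.00744441,  0.000265  ]), 'gripper_force': 0.0, 'grip_width': 0.08518610245595383}
```

View pics/w1.png

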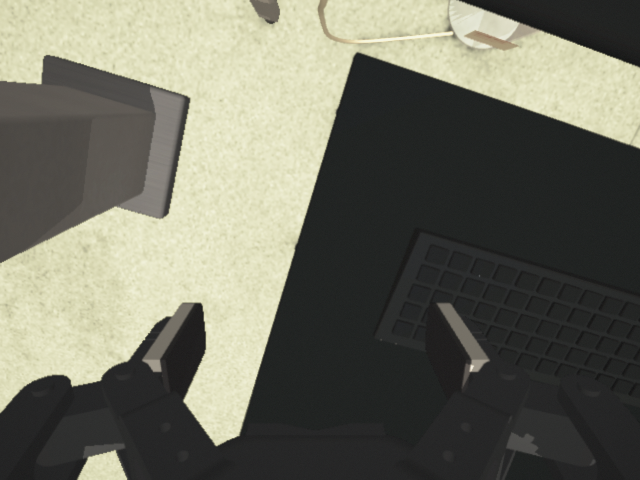

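The call was refused because each row must carry all five keys. The wrist picture shows only the floor and a cart, with the fingers in the lower rows (from about 300 down). I'll move again with full rows.

Emit:
servo_tool([
  {"tx": 1.0, "ty": 1.0, "tz": 0.4, "yaw": -1, "claw": 8.5},
  {"tx": 1.8, "ty": 1.5, "tz": 0.4, "yaw": -1, "claw": 8.5},
  {"tx": 2.0, "ty": 1.7, "tz": 0.4, "yaw": -1, "claw": 8.5},
  {"tx": 2.0, "ty": 1.7, "tz": 0.4, "yaw": -1, "claw": 8.5},
  {"tx": 2.0, "ty": 1.7, "tz": 0.4, "yaw": -1, "claw": 8.5},
  {"tx": 2.0, "ty": 1.7, "tz": 0.4, "yaw": -1, "claw": 8.5},
  {"tx": 2.0, "ty": 1.7, "tz": 0.4, "yaw": -1, "claw": 8.5},
  {"tx": 2.0, "ty": 1.7, "tz": 0.2, "yaw": -1, "claw": 8.5},
  {"tx": 2.0, "ty": 1.7, "tz": 0, "yaw": -1, "claw": 8.5},
  {"tx": 2.0, "ty": 1.7, "tz": 0, "yaw": -1, "claw": 8.5},
  {"tx": 2.0, "ty": 1.7, "tz": 0, "yaw": -1, "claw": 8.5},
  {"tx": 2.0, "ty": 1.7, "tz": 0, "yaw": -1, "claw": 8.5},
  {"tx": 2.0, "ty": 1.7, "tz": 0, "yaw": -1, "claw": 8.5},
  {"tx": 1.6, "ty": 1.5, "tz": 0, "yaw": -1, "claw": 8.5},
  {"tx": 0.8, "ty": 0.6, "tz": 0, "yaw": -1, "claw": 8.5},
  {"tx": 0.2, "ty": 0.2, "tz": 0, "yaw": -1, "claw": 8.5},
  {"tx": 0, "ty": 0, "tz": 0, "yaw": 0, "claw": 8.5},
  {"tx": 0, "ty": 0, "tz": 0, "yaw": 0, "claw": 8.5},
  {"tx": 0, "ty": 0, "tz": 0, "yaw": 0, "claw": 8.5},
])

```text
time_s: 2.05
position: [0.4318, -0.2922, 0.2803]
tool_rot: [[1.0, 0.012, -0.0], [0.012, -1.0, -0.0], [-0.0, 0.0, -1.0]]
ft_force: [-0.5, 0.1, 0.0]
grip_width: 0.085
gripper_force: 0.0
```

Run:
```python
from h import *
o=env.observe();print(o['position'],o['tool_rot'],o['ft_force']); snap('wrist','w2')
```

```text
[ 0.4318035  -0.29220449  0.28033283] [[ 9.99929195e-01  1.18996152e-02 -5.61493677e-05]
 [ 1.18996097e-02 -9.99929192e-01 -9.68586121e-05]
 [-5.72979721e-05  9.61835985e-05 -9.99999994e-01]] [-0.47881384  0.11569383  0.0418466 ]
```

View pics/w2.png

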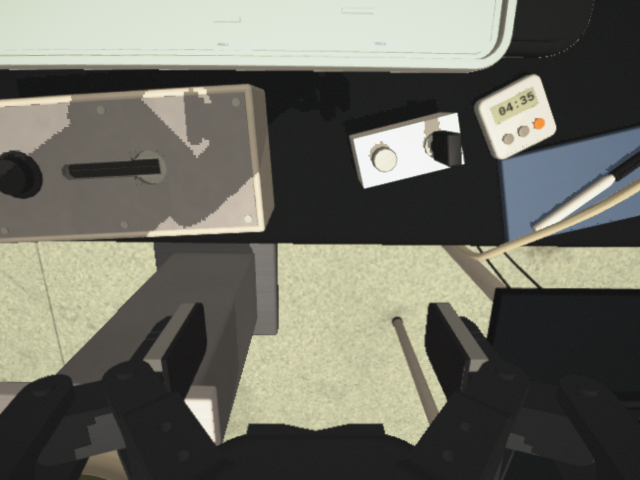

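Wrist view: the slot runs from (66,171) to the recess around (152,167), and the knob is at (18,174). The block is at (407,150), with the screw head at (384,157) and the black grip at about (447,148). I'll enlarge both areas.

Run:
```python
from h import *
z=load('w2')
a=cv2.resize(z['p'][130:210,40:200],None,fx=5,fy=5,interpolation=2)[:300]
a=cv2.resize(z['p'][135:195,40:200],None,fx=5,fy=5,interpolation=2)
b=cv2.resize(z['p'][105:195,345:475],None,fx=3.3333,fy=3.3333,interpolation=2)
b=np.pad(b,((0,0),(0,800-b.shape[1]),(0,0)))
cv2.imwrite('pics/c2.png',np.vstack([a,b])[:600,:,::-1])
```

```text
(no output)
```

View pics/c2.png

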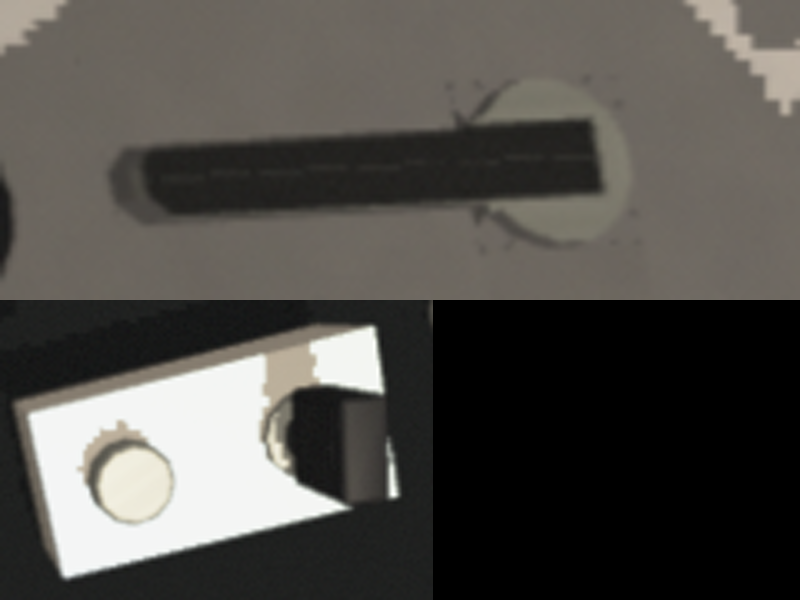

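Run:
```python
from h import *
z=load('w2')
A=lambda u,v,h=.09: atz(z,40+u/5,135+v/5,h)
B=lambda u,v,h: atz(z,345+u/3.3333,105+(v-300)/3.3333,h)
r=A(551,162);e=A(108,185);print('recess',r,'end',e,'L',np.linalg.norm(r-e))
print('rim',[A(*p).round(4).tolist() for p in [(632,162),(468,165),(545,78),(560,245)]])
print('depth lid',dep(z,130,145),dep(z,150,200))
g=[B(*p,.098) for p in [(343,402),(386,400),(387,498),(345,502)]]
print('grip',[x.round(4).tolist() for x in g],np.mean(g,0))
d=(g[2]+g[3]-g[0]-g[1]);print('long dir',np.degrees(np.arctan2(d[1],d[0])),np.linalg.norm(d)/2)
print('dep grip',dep(z,345+365/3.333,105+150/3.333))
k=[B(*p,.05) for p in [(28,410),(375,326),(400,495),(65,578)]]
print('block',[x.round(4).tolist() for x in k],np.mean(k,0),[np.linalg.norm(k[i]-k[i-1]) for i in range(4)])
d=k[1]-k[0]+k[2]-k[3];u=d/np.linalg.norm(d);print(np.degrees(np.arctan2(u[1],u[0])),np.mean(k,0)+.025*u,np.mean(k,0)-.025*u)
print('screw',B(134,483,.066))
d=r-e;print('slot ang',np.degrees(np.arctan2(d[1],d[0])),r-73.5e-3*d/np.linalg.norm(d))
```

```text
recess [ 0.46314281 -0.15759371  0.09      ] end [ 0.45877849 -0.08320103  0.09      ] L 0.07452058673827686
rim [[0.4633, -0.1709, 0.09], [0.4625, -0.1438, 0.09], [0.4767, -0.1582, 0.09], [0.4494, -0.1575, 0.09]]
depth lid [ 0.48097381 -0.14302958  0.08947966] [ 0.43577739 -0.15416041  0.08986945]
grip [[0.4918, -0.3954, 0.098], [0.4924, -0.4054, 0.098], [0.4697, -0.4085, 0.098], [0.4686, -0.3985, 0.098]] [ 0.48061605 -0.40196172  0.098     ]
long dir -172.2652086912785 0.023170963485366382
dep grip [ 0.48087927 -0.40178497  0.09824947]
block [[0.4855, -0.3267, 0.05], [0.5087, -0.4179, 0.05], [0.4642, -0.4303, 0.05], [0.4398, -0.339, 0.05]] [ 0.47455566 -0.37847634  0.05      ] [np.float64(0.04741240205551921), np.float64(0.09417835931734832), np.float64(0.04616256580546111), np.float64(0.09458717621712555)]
-75.39046182189763 [ 0.48086143 -0.40266802  0.05      ] [ 0.4682499  -0.35428466  0.05      ]
screw [ 0.46839186 -0.35363877  0.066     ]
slot ang -86.64253332462792 [ 0.45883826 -0.08421987  0.09      ]
```

Everything agrees: recess to slot end 74.5 mm (73.5 expected), block 46 x 94 mm, pin and screw on their bores. I'll move closer over the pin and refine its yaw from depth.

Emit:
servo_tool([
  {"tx": 0.3, "ty": -1, "tz": -0.5, "yaw": 1, "claw": 4.0},
  {"tx": 0.3, "ty": -2, "tz": -1.5, "yaw": 1, "claw": 4.0},
  {"tx": 0.3, "ty": -2, "tz": -1.5, "yaw": 2, "claw": 4.0},
  {"tx": 0.3, "ty": -2, "tz": -1.5, "yaw": 2, "claw": 4.0},
  {"tx": 0.3, "ty": -2, "tz": -1.0, "yaw": 1, "claw": 4.0},
  {"tx": 0, "ty": -1.5, "tz": -0.5, "yaw": 0, "claw": 4.0},
  {"tx": 0, "ty": -0.5, "tz": -0.2, "yaw": 0, "claw": 4.0},
  {"tx": 0, "ty": 0, "tz": 0, "yaw": 0, "claw": 4.0},
  {"tx": 0, "ty": 0, "tz": 0, "yaw": 0, "claw": 4.0},
  {"tx": 0, "ty": 0, "tz": 0, "yaw": 0, "claw": 4.0},
])

```text
time_s: 3.1
position: [0.4474, -0.4012, 0.214]
tool_rot: [[0.991, 0.135, 0.001], [0.135, -0.991, -0.001], [0.0, 0.001, -1.0]]
ft_force: [0.2, 0.3, -0.2]
grip_width: 0.0402
gripper_force: 0.0
```

Run:
```python
from h import *
o=env.observe();print(o['position'],o['tool_rot'][:,1],o['grip_width']); snap('wrist','w3')
for f in ['w2','w3']:
    z=load(f);v,u=np.mgrid[:480,:640];d=z['d']
    n=cv2.undistortPoints(np.stack([u.ravel(),v.ravel()],1).astype(float)[:,None],KK(z),np.array(z['k'],float))[:,0]
    P=np.c_[n,np.ones(len(n))]*d.ravel()[:,None]; P=P@z['T'][:3,:3].T+z['T'][:3,3]
    m=(np.hypot(P[:,0]-.481,P[:,1]+.402)<.03)&(P[:,2]>.095)&(P[:,2]<.104)&(d.ravel()>0)
    q=P[m];print(f,len(q),q.mean(0),cv2.minAreaRect((q[:,:2]*1000).astype(np.float32)))
```

```text
[ 0.44735795 -0.40117006  0.21402575] [ 1.34873750e-01 -9.90862487e-01  7.76931838e-04] 0.04018914079882647
w2 514 [ 0.48125083 -0.40108675  0.09752   ] ((481.1139221191406, -401.37603759765625), (26.044382095336914, 12.806082725524902), 7.246914863586426)
w3 745 [ 0.48138109 -0.40182259  0.09754091] ((481.06573486328125, -401.7414245605469), (25.759695053100586, 11.45226001739502), 8.380852699279785)
```

View pics/w3.png

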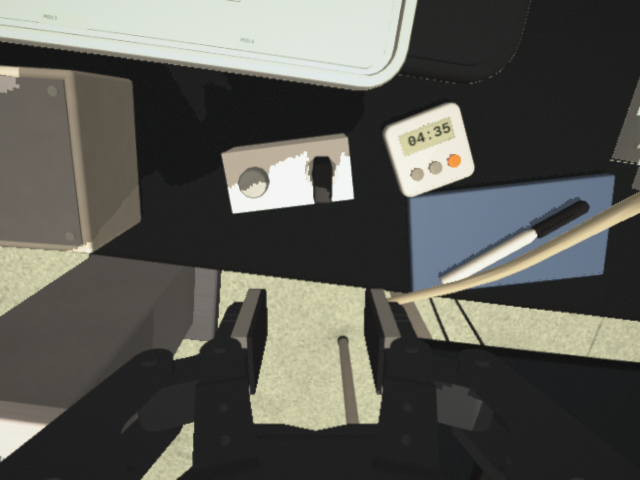

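The picture shows the grip at (322,180), seen end-on between the jaws' directions, with the screw at (253,183). Depth gives the pin at (0.481, -0.4018) with yaw 8.4°. I'll descend now and grasp.

Emit:
servo_tool([
  {"tx": 1.0, "ty": 0, "tz": 0, "yaw": 0.5, "claw": 3.0},
  {"tx": 1.5, "ty": -0.05, "tz": -1.0, "yaw": 0, "claw": 3.0},
  {"tx": 0.85, "ty": 0, "tz": -2.0, "yaw": 0, "claw": 3.0},
  {"tx": 0, "ty": 0, "tz": -2.0, "yaw": 0, "claw": 3.0},
  {"tx": 0, "ty": 0, "tz": -2.0, "yaw": 0, "claw": 3.0},
  {"tx": 0, "ty": 0, "tz": -2.0, "yaw": 0, "claw": 3.0},
  {"tx": 0, "ty": 0, "tz": -1.5, "yaw": 0, "claw": 3.0},
  {"tx": 0, "ty": 0, "tz": -1.2, "yaw": 0, "claw": 3.0},
  {"tx": 0, "ty": 0, "tz": -1.0, "yaw": 0, "claw": 3.0},
  {"tx": 0, "ty": 0, "tz": -0.7, "yaw": 0, "claw": 3.0},
  {"tx": 0, "ty": 0, "tz": 0, "yaw": 0, "claw": 3.0},
  {"tx": 0, "ty": 0, "tz": 0, "yaw": 0, "claw": 3.0},
  {"tx": 0, "ty": 0, "tz": 0, "yaw": 0, "claw": 3.0},
], newtons=60)

```text
time_s: 4.45
position: [0.481, -0.4025, 0.08]
tool_rot: [[0.99, 0.143, 0.001], [0.143, -0.99, -0.001], [0.001, 0.001, -1.0]]
ft_force: [0.5, 0.4, 0.5]
grip_width: 0.03
gripper_force: 0.0
```

Emit:
servo_tool([
  {"tx": 0, "ty": 0, "tz": 0, "yaw": 0, "claw": 1.6},
  {"tx": 0, "ty": 0, "tz": 0, "yaw": 0, "claw": 0.6},
  {"tx": 0, "ty": 0, "tz": 0, "yaw": 0, "claw": 0.6},
  {"tx": 0, "ty": 0, "tz": 0, "yaw": 0, "claw": 0.6},
  {"tx": 0, "ty": 0, "tz": 0, "yaw": 0, "claw": 0.6},
  {"tx": 0, "ty": 0, "tz": 0, "yaw": 0, "claw": 0.6},
], newtons=60)

```text
time_s: 5.05
position: [0.4808, -0.4023, 0.0799]
tool_rot: [[0.99, 0.143, 0.001], [0.143, -0.99, -0.001], [0.0, 0.001, -1.0]]
ft_force: [-0.2, 1.0, 5.8]
grip_width: 0.0113
gripper_force: 58.9
```

Grasped (11.3 mm opening, 59 N). Next: lift, and carry the pin above the slot's far half (s≈66 mm from the recess).

Emit:
servo_tool([
  {"tx": 0, "ty": 0, "tz": 0.5, "yaw": 0, "claw": 0.6},
  {"tx": 0, "ty": 0, "tz": 1.2, "yaw": 0, "claw": 0.6},
  {"tx": 0, "ty": 0, "tz": 2.0, "yaw": 0, "claw": 0.6},
  {"tx": 0, "ty": 0, "tz": 2.3, "yaw": 0, "claw": 0.6},
  {"tx": 0, "ty": 0, "tz": 2.5, "yaw": 0, "claw": 0.6},
  {"tx": 0, "ty": 1, "tz": 1.5, "yaw": 0, "claw": 0.6},
  {"tx": -0.2, "ty": 2.5, "tz": 1.0, "yaw": 0, "claw": 0.6},
  {"tx": -0.2, "ty": 3, "tz": 0, "yaw": 0, "claw": 0.6},
  {"tx": -0.2, "ty": 3, "tz": 0, "yaw": 0, "claw": 0.6},
  {"tx": -0.2, "ty": 3, "tz": 0, "yaw": 0, "claw": 0.6},
  {"tx": -0.2, "ty": 3, "tz": 0, "yaw": 0, "claw": 0.6},
  {"tx": -0.2, "ty": 3, "tz": 0, "yaw": 0, "claw": 0.6},
  {"tx": -0.2, "ty": 3, "tz": 0, "yaw": 0, "claw": 0.6},
  {"tx": -0.2, "ty": 3, "tz": 0, "yaw": 0, "claw": 0.6},
  {"tx": -0.2, "ty": 3, "tz": 0, "yaw": 0, "claw": 0.6},
  {"tx": -0.2, "ty": 1.7, "tz": 0, "yaw": 0, "claw": 0.6},
  {"tx": -0.16, "ty": 0.86, "tz": 0, "yaw": 0, "claw": 0.6},
  {"tx": 0, "ty": 0, "tz": 0, "yaw": 0, "claw": 0.6},
  {"tx": 0, "ty": 0, "tz": 0, "yaw": 0, "claw": 0.6},
  {"tx": 0, "ty": 0, "tz": 0, "yaw": 0, "claw": 0.6},
])

```text
time_s: 7.05
position: [0.4592, -0.1024, 0.1893]
tool_rot: [[0.99, 0.142, 0.0], [0.142, -0.99, -0.0], [0.0, 0.0, -1.0]]
ft_force: [-1.4, -0.8, 0.2]
grip_width: 0.0114
gripper_force: 58.5
```

Run:
```python
from h import *
o=env.observe();print(o['position'],o['ft_force'],o['grip_width']); snap('wrist','w4');snap('side','d4')
z=load('w4');s=load('d4')
a=cv2.resize(z['p'][150:420,220:420],(400,540),interpolation=2)
b=cv2.resize(s['p'][200:380,255:385],(390,540),interpolation=2)
cv2.imwrite('pics/c4.png',np.hstack([a,b])[...,::-1])
```

```text
[ 0.45924771 -0.10242353  0.18929119] [-1.43219513 -0.80658929  0.17781332] 0.01137973062650067
```

View pics/c4.png

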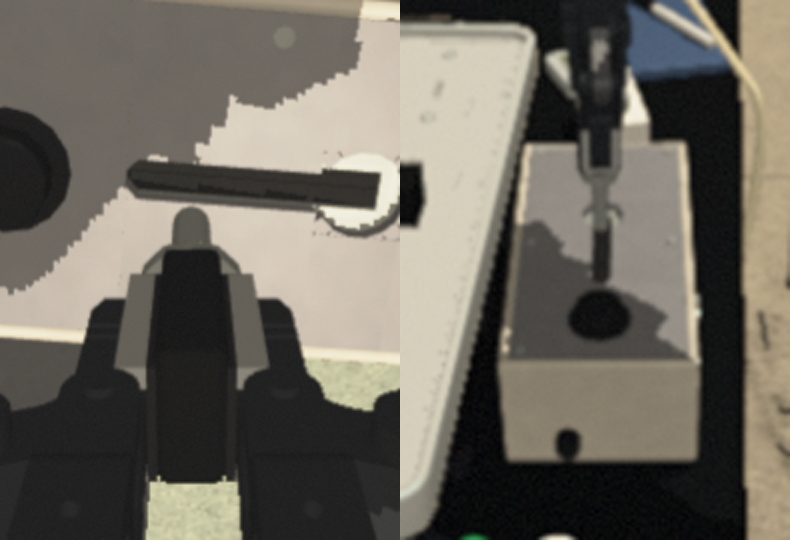

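The picture shows the pin held straight, tip at crop (191,222), with the slot from (127,177) to the recess around (362,193). I fell 1 cm short in y, so the pin is at s≈55. I'll recheck the slot line and pin tip against each other from this view.

Run:
```python
from h import *
z=load('w4')
C=lambda u,v,h=.09: atz(z,220+u/2,150+v/2,h).round(4)
print('slot c',C(150,178),C(300,188),'edges',C(150,160),C(150,196),C(300,167),C(300,209))
print('end',C(127,177),'rec',C(362,193),'tip',C(191,225,.119),C(173,225,.119),C(210,225,.119),C(191,206,.119))
g=cv2.cvtColor(z['p'],cv2.COLOR_RGB2GRAY)
for u in (150,180,220,260,300):
    c=g[220:265,220+u//2].astype(int);print(u,[int(x) for x in c])
r=np.array([.4631,-.1576]);d=np.array([-.0586,.9983])
for s in (66,55):print(s,r+d*s/1000)
```

```text
slot c [ 0.4597 -0.0906  0.09  ] [ 0.463  -0.1367  0.09  ] edges [ 0.4654 -0.0898  0.09  ] [ 0.4539 -0.0913  0.09  ] [ 0.4697 -0.1354  0.09  ] [ 0.4562 -0.138   0.09  ]
end [ 0.459  -0.0836  0.09  ] rec [ 0.4641 -0.156   0.09  ] tip [ 0.4579 -0.1035  0.119 ] [ 0.4572 -0.0986  0.119 ] [ 0.4587 -0.1086  0.119 ] [ 0.4634 -0.1027  0.119 ]
150 [106, 106, 107, 107, 107, 107, 112, 153, 196, 180, 117, 60, 52, 51, 50, 47, 47, 52, 51, 51, 47, 35, 36, 34, 47, 71, 83, 79, 79, 108, 162, 196, 198, 199, 199, 198, 199, 199, 199, 199, 197, 198, 198, 198, 197]
180 [105, 106, 107, 107, 108, 108, 108, 107, 108, 107, 102, 81, 54, 50, 51, 51, 49, 47, 50, 51, 49, 51, 51, 45, 35, 43, 68, 83, 80, 78, 98, 156, 199, 197, 168, 116, 89, 86, 86, 87, 87, 88, 86, 87, 88]
220 [211, 212, 212, 212, 211, 212, 212, 211, 212, 211, 211, 208, 176, 96, 55, 51, 49, 47, 45, 51, 51, 51, 51, 44, 37, 34, 38, 57, 78, 84, 78, 84, 133, 186, 204, 206, 207, 206, 206, 205, 205, 206, 207, 206, 206]
260 [208, 207, 208, 207, 207, 208, 207, 208, 208, 208, 208, 209, 208, 193, 145, 72, 52, 53, 52, 49, 47, 51, 51, 52, 51, 52, 51, 45, 46, 68, 84, 82, 79, 100, 158, 203, 207, 208, 209, 209, 209, 209, 209, 207, 206]
300 [209, 209, 209, 209, 209, 209, 209, 209, 209, 209, 209, 209, 209, 209, 206, 179, 104, 58, 52, 51, 48, 47, 51, 53, 52, 54, 52, 45, 38, 37, 56, 77, 83, 79, 85, 132, 187, 206, 207, 208, 208, 208, 208, 207, 206]
66 [ 0.4592324 -0.0917122]
55 [ 0.459877  -0.1026935]
```

Emit:
servo_tool([
  {"tx": 0.02, "ty": 0.56, "tz": 0, "yaw": 0, "claw": 0.6},
  {"tx": 0, "ty": 0.5, "tz": 0, "yaw": 0, "claw": 0.6},
  {"tx": 0, "ty": 0, "tz": -0.7, "yaw": 0, "claw": 0.6},
  {"tx": 0, "ty": 0, "tz": -1.0, "yaw": 0, "claw": 0.6},
  {"tx": 0, "ty": 0, "tz": -0.6, "yaw": 0, "claw": 0.6},
  {"tx": 0, "ty": 0, "tz": -0.3, "yaw": 0, "claw": 0.6},
  {"tx": 0, "ty": 0, "tz": -0.2, "yaw": 0, "claw": 0.6},
  {"tx": 0, "ty": 0, "tz": -0.2, "yaw": 0, "claw": 0.6},
  {"tx": 0, "ty": 0, "tz": -0.2, "yaw": 0, "claw": 0.6},
  {"tx": 0, "ty": 0, "tz": 0, "yaw": 0, "claw": 0.6},
  {"tx": 0, "ty": 0, "tz": 0, "yaw": 0, "claw": 0.6},
])

```text
time_s: 8.25
position: [0.4594, -0.0911, 0.1574]
tool_rot: [[0.99, 0.143, 0.0], [0.143, -0.99, -0.0], [0.0, 0.0, -1.0]]
ft_force: [-0.0, -0.5, 0.1]
grip_width: 0.0116
gripper_force: 58.5
```

Emit:
servo_tool([
  {"tx": 0, "ty": 0, "tz": -0.3, "yaw": 0, "claw": 0.6},
  {"tx": 0, "ty": 0, "tz": -0.3, "yaw": 0, "claw": 0.6},
  {"tx": 0, "ty": 0, "tz": -0.3, "yaw": 0, "claw": 0.6},
  {"tx": 0, "ty": 0, "tz": -0.3, "yaw": 0, "claw": 0.6},
  {"tx": 0, "ty": 0, "tz": -0.3, "yaw": 0, "claw": 0.6},
  {"tx": 0, "ty": 0, "tz": -0.3, "yaw": 0, "claw": 0.6},
  {"tx": 0, "ty": 0, "tz": -0.1, "yaw": 0, "claw": 0.6},
  {"tx": 0, "ty": 0, "tz": 0, "yaw": 0, "claw": 0.6},
  {"tx": 0, "ty": 0, "tz": 0, "yaw": 0, "claw": 0.6},
])

```text
time_s: 9.15
position: [0.4594, -0.0911, 0.1384]
tool_rot: [[0.99, 0.143, 0.0], [0.143, -0.99, -0.0], [0.0, 0.0, -1.0]]
ft_force: [-0.2, -0.1, -0.2]
grip_width: 0.0112
gripper_force: 58.5
```

Emit:
servo_tool([
  {"tx": 0, "ty": 0, "tz": -0.1, "yaw": 0, "claw": 0.6},
  {"tx": 0, "ty": 0, "tz": -0.1, "yaw": 0, "claw": 0.6},
  {"tx": 0, "ty": 0, "tz": 0, "yaw": 0, "claw": 0.6},
  {"tx": 0, "ty": 0, "tz": 0, "yaw": 0, "claw": 0.6},
])

```text
time_s: 9.55
position: [0.4593, -0.0911, 0.1363]
tool_rot: [[0.99, 0.143, 0.0], [0.143, -0.99, -0.0], [0.0, 0.0, -1.0]]
ft_force: [0.4, 0.9, -1.4]
grip_width: 0.0112
gripper_force: 58.5
```

Emit:
servo_tool([
  {"tx": 0, "ty": 0, "tz": -0.04, "yaw": 0, "claw": 0.6},
  {"tx": 0, "ty": 0, "tz": 0, "yaw": 0, "claw": 0.6},
  {"tx": 0, "ty": 0, "tz": 0, "yaw": 0, "claw": 0.6},
])

```text
time_s: 9.85
position: [0.4593, -0.091, 0.1359]
tool_rot: [[0.99, 0.143, 0.0], [0.143, -0.99, -0.0], [0.0, 0.0, -1.0]]
ft_force: [0.3, -0.1, 0.1]
grip_width: 0.0112
gripper_force: 58.5
```

Emit:
servo_tool([
  {"tx": 0, "ty": 0, "tz": -0.05, "yaw": 0, "claw": 0.6},
  {"tx": 0, "ty": 0, "tz": 0, "yaw": 0, "claw": 0.6},
  {"tx": 0, "ty": 0, "tz": 0, "yaw": 0, "claw": 0.6},
])

```text
time_s: 10.15
position: [0.4594, -0.0911, 0.1358]
tool_rot: [[0.99, 0.143, 0.001], [0.143, -0.99, -0.0], [0.0, 0.0, -1.0]]
ft_force: [-2.1, 1.5, 5.1]
grip_width: 0.0114
gripper_force: 59.5
```

Face contact at TCP z≈0.1358 as expected (0.136), with about 5 N. I'll sweep toward the recess in 3 mm hops and read the height after each.

Emit:
servo_tool([
  {"tx": 0.009, "ty": -0.15, "tz": -0.02, "yaw": 0, "claw": 0.6},
  {"tx": 0.009, "ty": -0.15, "tz": 0, "yaw": 0, "claw": 0.6},
  {"tx": 0, "ty": 0, "tz": 0, "yaw": 0, "claw": 0.6},
  {"tx": 0, "ty": 0, "tz": 0, "yaw": 0, "claw": 0.6},
])

```text
time_s: 10.55
position: [0.4599, -0.0941, 0.1358]
tool_rot: [[0.99, 0.143, 0.001], [0.143, -0.99, -0.0], [0.001, 0.001, -1.0]]
ft_force: [0.0, 1.9, 6.5]
grip_width: 0.0115
gripper_force: 59.5
```

Emit:
servo_tool([
  {"tx": 0.009, "ty": -0.15, "tz": 0, "yaw": 0, "claw": 0.6},
  {"tx": 0.009, "ty": -0.15, "tz": 0, "yaw": 0, "claw": 0.6},
  {"tx": 0, "ty": 0, "tz": 0, "yaw": 0, "claw": 0.6},
  {"tx": 0, "ty": 0, "tz": 0, "yaw": 0, "claw": 0.6},
])

```text
time_s: 10.95
position: [0.4601, -0.0971, 0.1358]
tool_rot: [[0.99, 0.143, 0.002], [0.143, -0.99, -0.0], [0.002, 0.001, -1.0]]
ft_force: [-0.5, 1.8, 6.0]
grip_width: 0.0114
gripper_force: 59.5
```

Emit:
servo_tool([
  {"tx": 0.009, "ty": -0.15, "tz": 0, "yaw": 0, "claw": 0.6},
  {"tx": 0.009, "ty": -0.15, "tz": 0, "yaw": 0, "claw": 0.6},
  {"tx": 0, "ty": 0, "tz": 0, "yaw": 0, "claw": 0.6},
  {"tx": 0, "ty": 0, "tz": 0, "yaw": 0, "claw": 0.6},
])

```text
time_s: 11.35
position: [0.4603, -0.1001, 0.1358]
tool_rot: [[0.99, 0.143, 0.002], [0.143, -0.99, -0.0], [0.002, 0.001, -1.0]]
ft_force: [-0.6, 1.0, 6.5]
grip_width: 0.0112
gripper_force: 59.5
```

Emit:
servo_tool([
  {"tx": 0.004, "ty": -0.15, "tz": 0, "yaw": 0, "claw": 0.6},
  {"tx": 0.006, "ty": -0.15, "tz": 0, "yaw": 0, "claw": 0.6},
  {"tx": 0, "ty": 0, "tz": 0, "yaw": 0, "claw": 0.6},
  {"tx": 0, "ty": 0, "tz": 0, "yaw": 0, "claw": 0.6},
])

```text
time_s: 11.75
position: [0.4604, -0.1031, 0.1358]
tool_rot: [[0.99, 0.143, 0.002], [0.143, -0.99, -0.0], [0.002, 0.001, -1.0]]
ft_force: [-0.3, 1.3, 6.4]
grip_width: 0.0111
gripper_force: 59.5
```

Emit:
servo_tool([
  {"tx": 0.009, "ty": -0.15, "tz": 0, "yaw": 0, "claw": 0.6},
  {"tx": 0.009, "ty": -0.15, "tz": 0, "yaw": 0, "claw": 0.6},
  {"tx": 0, "ty": 0, "tz": 0, "yaw": 0, "claw": 0.6},
  {"tx": 0, "ty": 0, "tz": 0, "yaw": 0, "claw": 0.6},
])

```text
time_s: 12.15
position: [0.4606, -0.1061, 0.1358]
tool_rot: [[0.99, 0.143, 0.002], [0.143, -0.99, -0.0], [0.001, 0.001, -1.0]]
ft_force: [0.3, 1.1, 6.6]
grip_width: 0.0114
gripper_force: 59.4
```

Emit:
servo_tool([
  {"tx": 0.009, "ty": -0.15, "tz": 0, "yaw": 0, "claw": 0.6},
  {"tx": 0.009, "ty": -0.15, "tz": 0, "yaw": 0, "claw": 0.6},
  {"tx": 0, "ty": 0, "tz": 0, "yaw": 0, "claw": 0.6},
  {"tx": 0, "ty": 0, "tz": 0, "yaw": 0, "claw": 0.6},
])

```text
time_s: 12.55
position: [0.4607, -0.1091, 0.1358]
tool_rot: [[0.99, 0.143, 0.002], [0.143, -0.99, -0.0], [0.001, 0.001, -1.0]]
ft_force: [-0.4, 1.0, 7.3]
grip_width: 0.0114
gripper_force: 59.5
```

Emit:
servo_tool([
  {"tx": 0.009, "ty": -0.15, "tz": 0, "yaw": 0, "claw": 0.6},
  {"tx": 0.009, "ty": -0.15, "tz": 0, "yaw": 0, "claw": 0.6},
  {"tx": 0, "ty": 0, "tz": 0, "yaw": 0, "claw": 0.6},
  {"tx": 0, "ty": 0, "tz": 0, "yaw": 0, "claw": 0.6},
])

```text
time_s: 12.95
position: [0.4609, -0.1121, 0.1358]
tool_rot: [[0.99, 0.143, 0.002], [0.143, -0.99, -0.0], [0.002, 0.001, -1.0]]
ft_force: [-0.7, 1.6, 5.8]
grip_width: 0.0115
gripper_force: 59.5
```

Emit:
servo_tool([
  {"tx": 0.009, "ty": -0.15, "tz": 0, "yaw": 0, "claw": 0.6},
  {"tx": 0.009, "ty": -0.15, "tz": 0, "yaw": 0, "claw": 0.6},
  {"tx": 0, "ty": 0, "tz": 0, "yaw": 0, "claw": 0.6},
  {"tx": 0, "ty": 0, "tz": 0, "yaw": 0, "claw": 0.6},
])

```text
time_s: 13.35
position: [0.4611, -0.1151, 0.1358]
tool_rot: [[0.99, 0.143, 0.002], [0.143, -0.99, -0.0], [0.001, 0.001, -1.0]]
ft_force: [-0.2, 2.7, 7.1]
grip_width: 0.0114
gripper_force: 59.5
```

Emit:
servo_tool([
  {"tx": 0.009, "ty": -0.15, "tz": 0, "yaw": 0, "claw": 0.6},
  {"tx": 0.009, "ty": -0.15, "tz": 0, "yaw": 0, "claw": 0.6},
  {"tx": 0, "ty": 0, "tz": 0, "yaw": 0, "claw": 0.6},
  {"tx": 0, "ty": 0, "tz": 0, "yaw": 0, "claw": 0.6},
])

```text
time_s: 13.75
position: [0.4613, -0.1181, 0.1358]
tool_rot: [[0.99, 0.143, 0.002], [0.143, -0.99, -0.0], [0.001, 0.001, -1.0]]
ft_force: [-0.2, 0.6, 5.7]
grip_width: 0.0116
gripper_force: 59.4
```

Emit:
servo_tool([
  {"tx": 0.007, "ty": -0.15, "tz": 0, "yaw": 0, "claw": 0.6},
  {"tx": 0.007, "ty": -0.15, "tz": 0, "yaw": 0, "claw": 0.6},
  {"tx": 0, "ty": 0, "tz": 0, "yaw": 0, "claw": 0.6},
  {"tx": 0, "ty": 0, "tz": 0, "yaw": 0, "claw": 0.6},
])

```text
time_s: 14.15
position: [0.4614, -0.1211, 0.1358]
tool_rot: [[0.99, 0.143, 0.001], [0.143, -0.99, -0.0], [0.001, 0.001, -1.0]]
ft_force: [-0.4, 0.9, 5.9]
grip_width: 0.0112
gripper_force: 59.4
```

Emit:
servo_tool([
  {"tx": 0.009, "ty": -0.15, "tz": 0, "yaw": 0, "claw": 0.6},
  {"tx": 0.009, "ty": -0.15, "tz": 0, "yaw": 0, "claw": 0.6},
  {"tx": 0, "ty": 0, "tz": 0, "yaw": 0, "claw": 0.6},
  {"tx": 0, "ty": 0, "tz": 0, "yaw": 0, "claw": 0.6},
])

```text
time_s: 14.55
position: [0.4616, -0.1242, 0.1357]
tool_rot: [[0.99, 0.143, 0.001], [0.143, -0.99, -0.001], [0.001, 0.001, -1.0]]
ft_force: [0.4, 0.6, 5.7]
grip_width: 0.0115
gripper_force: 59.3
```

Emit:
servo_tool([
  {"tx": 0.009, "ty": -0.15, "tz": 0, "yaw": 0, "claw": 0.6},
  {"tx": 0.009, "ty": -0.15, "tz": 0, "yaw": 0, "claw": 0.6},
  {"tx": 0, "ty": 0, "tz": 0, "yaw": 0, "claw": 0.6},
  {"tx": 0, "ty": 0, "tz": 0, "yaw": 0, "claw": 0.6},
])

```text
time_s: 14.95
position: [0.4612, -0.1271, 0.1349]
tool_rot: [[0.99, 0.143, -0.001], [0.143, -0.99, 0.0], [-0.001, -0.0, -1.0]]
ft_force: [0.1, 0.3, -0.9]
grip_width: 0.0115
gripper_force: 58.4
```

Dropped at y=-0.1271 with the force gone: that's the socket. I'll descend gently.

Emit:
servo_tool([
  {"tx": 0, "ty": 0, "tz": -0.05, "yaw": 0, "claw": 0.6},
  {"tx": 0, "ty": 0, "tz": -0.05, "yaw": 0, "claw": 0.6},
  {"tx": 0, "ty": 0, "tz": 0, "yaw": 0, "claw": 0.6},
  {"tx": 0, "ty": 0, "tz": 0, "yaw": 0, "claw": 0.6},
])

```text
time_s: 15.35
position: [0.4613, -0.127, 0.1342]
tool_rot: [[0.99, 0.143, -0.0], [0.143, -0.99, 0.0], [-0.0, -0.0, -1.0]]
ft_force: [-0.2, -0.2, -1.2]
grip_width: 0.0114
gripper_force: 58.4
```

Emit:
servo_tool([
  {"tx": 0, "ty": 0, "tz": -0.05, "yaw": 0, "claw": 0.6},
  {"tx": 0, "ty": 0, "tz": -0.05, "yaw": 0, "claw": 0.6},
  {"tx": 0, "ty": 0, "tz": 0, "yaw": 0, "claw": 0.6},
  {"tx": 0, "ty": 0, "tz": 0, "yaw": 0, "claw": 0.6},
])

```text
time_s: 15.75
position: [0.4614, -0.127, 0.1332]
tool_rot: [[0.99, 0.143, -0.0], [0.143, -0.99, 0.0], [-0.0, -0.0, -1.0]]
ft_force: [0.9, 0.2, -0.9]
grip_width: 0.0111
gripper_force: 58.4
```

Emit:
servo_tool([
  {"tx": 0, "ty": 0, "tz": -0.1, "yaw": 0, "claw": 0.6},
  {"tx": 0, "ty": 0, "tz": -0.1, "yaw": 0, "claw": 0.6},
  {"tx": 0, "ty": 0, "tz": -0.1, "yaw": 0, "claw": 0.6},
  {"tx": 0, "ty": 0, "tz": 0, "yaw": 0, "claw": 0.6},
])

```text
time_s: 16.15
position: [0.4613, -0.127, 0.13]
tool_rot: [[0.99, 0.143, -0.0], [0.143, -0.99, 0.0], [-0.0, -0.0, -1.0]]
ft_force: [0.7, -0.8, -1.1]
grip_width: 0.0111
gripper_force: 58.4
```

Emit:
servo_tool([
  {"tx": 0, "ty": 0, "tz": -0.1, "yaw": 0, "claw": 0.6},
  {"tx": 0, "ty": 0, "tz": -0.1, "yaw": 0, "claw": 0.6},
  {"tx": 0, "ty": 0, "tz": 0, "yaw": 0, "claw": 0.6},
  {"tx": 0, "ty": 0, "tz": 0, "yaw": 0, "claw": 0.6},
])

```text
time_s: 16.55
position: [0.4614, -0.127, 0.1282]
tool_rot: [[0.99, 0.143, -0.0], [0.143, -0.99, 0.0], [-0.0, -0.0, -1.0]]
ft_force: [0.4, 0.3, -0.2]
grip_width: 0.0113
gripper_force: 58.4
```

Clean entry. I'll go down to 1 mm above the collar's contact with the lid (TCP ≈0.1208).

Emit:
servo_tool([
  {"tx": 0, "ty": 0, "tz": -0.15, "yaw": 0, "claw": 0.6},
  {"tx": 0, "ty": 0, "tz": -0.15, "yaw": 0, "claw": 0.6},
  {"tx": 0, "ty": 0, "tz": -0.15, "yaw": 0, "claw": 0.6},
  {"tx": 0, "ty": 0, "tz": -0.15, "yaw": 0, "claw": 0.6},
  {"tx": 0, "ty": 0, "tz": -0.1, "yaw": 0, "claw": 0.6},
  {"tx": 0, "ty": 0, "tz": 0, "yaw": 0, "claw": 0.6},
  {"tx": 0, "ty": 0, "tz": 0, "yaw": 0, "claw": 0.6},
])

```text
time_s: 17.25
position: [0.4614, -0.127, 0.1212]
tool_rot: [[0.99, 0.143, 0.0], [0.143, -0.99, 0.0], [0.0, -0.0, -1.0]]
ft_force: [-0.1, -0.8, -0.8]
grip_width: 0.0115
gripper_force: 58.4
```

Emit:
servo_tool([
  {"tx": 0.006, "ty": -0.1, "tz": 0, "yaw": 0, "claw": 0.6},
  {"tx": 0.012, "ty": -0.2, "tz": 0, "yaw": 0, "claw": 0.6},
  {"tx": 0.012, "ty": -0.2, "tz": 0, "yaw": 0, "claw": 0.6},
  {"tx": 0.012, "ty": -0.2, "tz": 0, "yaw": 0, "claw": 0.6},
  {"tx": 0.012, "ty": -0.2, "tz": 0, "yaw": 0, "claw": 0.6},
  {"tx": 0.006, "ty": -0.1, "tz": 0, "yaw": 0, "claw": 0.6},
])

```text
time_s: 17.85
position: [0.4616, -0.136, 0.1211]
tool_rot: [[0.99, 0.143, -0.001], [0.143, -0.99, 0.003], [-0.0, -0.003, -1.0]]
ft_force: [-0.9, 6.7, 2.5]
grip_width: 0.0114
gripper_force: 58.6
```

Emit:
servo_tool([
  {"tx": 0.012, "ty": -0.2, "tz": 0, "yaw": 0, "claw": 0.6},
  {"tx": 0.012, "ty": -0.2, "tz": 0, "yaw": 0, "claw": 0.6},
  {"tx": 0.012, "ty": -0.2, "tz": 0, "yaw": 0, "claw": 0.6},
  {"tx": 0.012, "ty": -0.2, "tz": 0, "yaw": 0, "claw": 0.6},
  {"tx": 0.012, "ty": -0.2, "tz": 0, "yaw": 0, "claw": 0.6},
  {"tx": 0.012, "ty": -0.2, "tz": 0, "yaw": 0, "claw": 0.6},
  {"tx": 0, "ty": 0, "tz": 0, "yaw": 0, "claw": 0.6},
])

```text
time_s: 18.55
position: [0.4624, -0.1481, 0.1211]
tool_rot: [[0.99, 0.143, -0.001], [0.143, -0.99, 0.003], [-0.0, -0.003, -1.0]]
ft_force: [0.7, 6.0, 1.4]
grip_width: 0.0115
gripper_force: 58.8
```

Emit:
servo_tool([
  {"tx": 0.012, "ty": -0.2, "tz": 0, "yaw": 0, "claw": 0.6},
  {"tx": 0.012, "ty": -0.2, "tz": 0, "yaw": 0, "claw": 0.6},
  {"tx": 0.012, "ty": -0.2, "tz": 0, "yaw": 0, "claw": 0.6},
  {"tx": 0.006, "ty": -0.1, "tz": 0, "yaw": 0, "claw": 0.6},
  {"tx": 0, "ty": 0, "tz": 0, "yaw": 0, "claw": 0.6},
])

```text
time_s: 19.05
position: [0.4628, -0.155, 0.1211]
tool_rot: [[0.99, 0.143, -0.001], [0.143, -0.99, 0.003], [-0.0, -0.003, -1.0]]
ft_force: [-0.2, 6.7, 0.7]
grip_width: 0.012
gripper_force: 58.9
```

Emit:
servo_tool([
  {"tx": 0.006, "ty": -0.1, "tz": 0, "yaw": 0, "claw": 0.6},
  {"tx": 0, "ty": 0, "tz": 0, "yaw": 0, "claw": 0.6},
])

```text
time_s: 19.25
position: [0.4628, -0.1559, 0.1211]
tool_rot: [[0.99, 0.143, -0.001], [0.143, -0.99, 0.003], [-0.0, -0.003, -1.0]]
ft_force: [1.4, 6.1, 0.2]
grip_width: 0.0113
gripper_force: 58.7
```

Emit:
servo_tool([
  {"tx": 0.006, "ty": -0.1, "tz": 0, "yaw": 0, "claw": 0.6},
  {"tx": 0, "ty": 0, "tz": 0, "yaw": 0, "claw": 0.6},
])

```text
time_s: 19.45
position: [0.4629, -0.1569, 0.1211]
tool_rot: [[0.99, 0.143, -0.001], [0.143, -0.99, 0.003], [-0.0, -0.003, -1.0]]
ft_force: [1.2, 6.0, 1.7]
grip_width: 0.0114
gripper_force: 58.7
```

Emit:
servo_tool([
  {"tx": 0.003, "ty": -0.05, "tz": 0, "yaw": 0, "claw": 0.6},
  {"tx": 0, "ty": 0, "tz": 0, "yaw": 0, "claw": 0.6},
])

```text
time_s: 19.65
position: [0.4629, -0.1573, 0.121]
tool_rot: [[0.99, 0.143, -0.001], [0.143, -0.99, 0.003], [-0.0, -0.003, -1.0]]
ft_force: [1.5, 7.0, 1.0]
grip_width: 0.0113
gripper_force: 58.8
```

Emit:
servo_tool([
  {"tx": 0.003, "ty": -0.05, "tz": 0, "yaw": 0, "claw": 0.6},
  {"tx": 0, "ty": 0, "tz": 0, "yaw": 0, "claw": 0.6},
])

```text
time_s: 19.85
position: [0.4629, -0.1576, 0.121]
tool_rot: [[0.99, 0.143, -0.001], [0.143, -0.99, 0.004], [-0.0, -0.004, -1.0]]
ft_force: [-0.4, 7.7, 2.6]
grip_width: 0.0114
gripper_force: 58.9
```

Emit:
servo_tool([
  {"tx": 0.003, "ty": -0.05, "tz": 0, "yaw": 0, "claw": 0.6},
  {"tx": 0, "ty": 0, "tz": 0, "yaw": 0, "claw": 0.6},
])

```text
time_s: 20.05
position: [0.4629, -0.1577, 0.121]
tool_rot: [[0.99, 0.143, -0.001], [0.143, -0.99, 0.005], [-0.001, -0.005, -1.0]]
ft_force: [0.5, 9.5, 2.5]
grip_width: 0.0113
gripper_force: 59.0
```

Emit:
servo_tool([
  {"tx": 0, "ty": -0.05, "tz": 0, "yaw": 0, "claw": 0.6},
  {"tx": 0, "ty": 0, "tz": 0, "yaw": 0, "claw": 0.6},
  {"tx": 0, "ty": 0, "tz": 0, "yaw": 0, "claw": 0.6},
])

```text
time_s: 20.35
position: [0.4628, -0.1578, 0.121]
tool_rot: [[0.99, 0.142, -0.001], [0.142, -0.99, 0.005], [-0.0, -0.005, -1.0]]
ft_force: [1.2, 11.4, 3.3]
grip_width: 0.0114
gripper_force: 59.0
```

Hard stop reached (force rising, no travel). I'll relax by 1.5 mm and press down.

Emit:
servo_tool([
  {"tx": 0, "ty": 0.1, "tz": 0, "yaw": 0, "claw": 0.6},
  {"tx": 0, "ty": 0.05, "tz": 0, "yaw": 0, "claw": 0.6},
  {"tx": 0, "ty": 0, "tz": -0.1, "yaw": 0, "claw": 0.6},
  {"tx": 0, "ty": 0, "tz": -0.1, "yaw": 0, "claw": 0.6},
  {"tx": 0, "ty": 0, "tz": 0, "yaw": 0, "claw": 0.6},
  {"tx": 0, "ty": 0, "tz": 0, "yaw": 0, "claw": 0.6},
])

```text
time_s: 20.95
position: [0.4629, -0.1574, 0.1189]
tool_rot: [[0.99, 0.143, -0.001], [0.143, -0.99, 0.003], [-0.001, -0.003, -1.0]]
ft_force: [0.1, 6.6, -0.2]
grip_width: 0.0116
gripper_force: 58.8
```

Emit:
servo_tool([
  {"tx": 0, "ty": 0.06, "tz": 0, "yaw": 0, "claw": 0.6},
  {"tx": 0, "ty": 0, "tz": -0.1, "yaw": 0, "claw": 0.6},
  {"tx": 0, "ty": 0, "tz": -0.1, "yaw": 0, "claw": 0.6},
  {"tx": 0, "ty": 0, "tz": -0.1, "yaw": 0, "claw": 0.6},
  {"tx": 0, "ty": 0, "tz": 0, "yaw": 0, "claw": 0.6},
])

```text
time_s: 21.45
position: [0.463, -0.1572, 0.1159]
tool_rot: [[0.99, 0.143, -0.001], [0.143, -0.99, 0.002], [-0.001, -0.002, -1.0]]
ft_force: [0.2, 6.3, -0.7]
grip_width: 0.0109
gripper_force: 58.8
```

Emit:
servo_tool([
  {"tx": 0, "ty": 0, "tz": -0.08, "yaw": 0, "claw": 0.6},
  {"tx": 0, "ty": 0, "tz": 0, "yaw": 0, "claw": 0.6},
  {"tx": 0, "ty": 0, "tz": 0, "yaw": 0, "claw": 0.6},
])

```text
time_s: 21.75
position: [0.463, -0.1572, 0.1152]
tool_rot: [[0.99, 0.143, -0.001], [0.143, -0.99, 0.002], [-0.001, -0.002, -1.0]]
ft_force: [0.6, 6.3, -1.0]
grip_width: 0.0116
gripper_force: 58.9
```

Emit:
servo_tool([
  {"tx": 0, "ty": 0.03, "tz": -0.08, "yaw": 0, "claw": 0.6},
  {"tx": 0, "ty": 0, "tz": 0, "yaw": 0, "claw": 0.6},
  {"tx": 0, "ty": 0, "tz": 0, "yaw": 0, "claw": 0.6},
])

```text
time_s: 22.05
position: [0.4631, -0.1572, 0.1145]
tool_rot: [[0.99, 0.143, -0.001], [0.143, -0.99, 0.001], [-0.0, -0.001, -1.0]]
ft_force: [-0.8, 5.3, 0.0]
grip_width: 0.0111
gripper_force: 58.9
```

Emit:
servo_tool([
  {"tx": 0, "ty": 0, "tz": -0.08, "yaw": 0, "claw": 0.6},
  {"tx": 0, "ty": 0, "tz": 0, "yaw": 0, "claw": 0.6},
  {"tx": 0, "ty": 0, "tz": 0, "yaw": 0, "claw": 0.6},
])

```text
time_s: 22.35
position: [0.4631, -0.1572, 0.1139]
tool_rot: [[0.99, 0.143, -0.0], [0.143, -0.99, 0.001], [-0.0, -0.001, -1.0]]
ft_force: [-0.9, 6.3, 2.2]
grip_width: 0.0115
gripper_force: 59.4
```

Emit:
servo_tool([
  {"tx": 0, "ty": 0.03, "tz": -0.05, "yaw": 0, "claw": 0.6},
  {"tx": 0, "ty": 0, "tz": 0, "yaw": 0, "claw": 0.6},
  {"tx": 0, "ty": 0, "tz": 0, "yaw": 0, "claw": 0.6},
])

```text
time_s: 22.65
position: [0.4631, -0.1571, 0.1139]
tool_rot: [[0.99, 0.143, -0.0], [0.143, -0.99, 0.0], [0.0, -0.0, -1.0]]
ft_force: [-2.4, 5.4, 7.7]
grip_width: 0.0115
gripper_force: 60.0
```

Emit:
servo_tool([
  {"tx": 0, "ty": 0, "tz": -0.04, "yaw": 0, "claw": 0.6},
  {"tx": 0, "ty": 0, "tz": 0, "yaw": 0, "claw": 0.6},
  {"tx": 0, "ty": 0, "tz": 0, "yaw": 0, "claw": 0.6},
])

```text
time_s: 22.95
position: [0.4631, -0.1571, 0.1139]
tool_rot: [[0.99, 0.143, 0.0], [0.143, -0.99, 0.0], [0.0, -0.0, -1.0]]
ft_force: [-4.6, 6.0, 12.2]
grip_width: 0.0113
gripper_force: 60.7
```

Collar home: z=0.1139 (0.114 expected), stiff at 12 N. I'll ease the preload, release and retreat upward.

Emit:
servo_tool([
  {"tx": 0, "ty": 0, "tz": 0.06, "yaw": 0, "claw": 0.6},
  {"tx": 0, "ty": 0, "tz": 0, "yaw": 0, "claw": 1.3},
  {"tx": 0, "ty": 0, "tz": 0, "yaw": 0, "claw": 2.0},
  {"tx": 0, "ty": 0, "tz": 0, "yaw": 0, "claw": 3.5},
  {"tx": 0, "ty": 0, "tz": 0, "yaw": 0, "claw": 3.5},
  {"tx": 0, "ty": 0, "tz": 0, "yaw": 0, "claw": 3.5},
  {"tx": 0, "ty": 0, "tz": 0, "yaw": 0, "claw": 3.5},
  {"tx": 0, "ty": 0, "tz": 0.3, "yaw": 0, "claw": 3.5},
  {"tx": 0, "ty": 0, "tz": 0.8, "yaw": 0, "claw": 3.5},
  {"tx": 0, "ty": 0, "tz": 1.5, "yaw": 0, "claw": 3.5},
  {"tx": 0, "ty": 0, "tz": 2, "yaw": 0, "claw": 3.5},
  {"tx": 0, "ty": 0, "tz": 2, "yaw": 0, "claw": 3.5},
  {"tx": 0, "ty": 0, "tz": 2, "yaw": 0, "claw": 3.5},
  {"tx": -1, "ty": 0, "tz": 1.5, "yaw": 0, "claw": 3.5},
  {"tx": -2, "ty": 0, "tz": 0, "yaw": 0, "claw": 3.5},
  {"tx": -2, "ty": 0, "tz": 0, "yaw": 0, "claw": 3.5},
  {"tx": 0, "ty": 0, "tz": 0, "yaw": 0, "claw": 3.5},
  {"tx": 0, "ty": 0, "tz": 0, "yaw": 0, "claw": 3.5},
  {"tx": 0, "ty": 0, "tz": 0, "yaw": 0, "claw": 3.5},
])

```text
time_s: 24.85
position: [0.414, -0.1575, 0.2148]
tool_rot: [[0.99, 0.143, 0.001], [0.143, -0.99, -0.0], [0.001, 0.0, -1.0]]
ft_force: [-0.3, -0.0, 0.7]
grip_width: 0.035
gripper_force: 0.0
```

Run:
```python
from h import *
o=env.observe();print(o['position'],o['ft_force'],o['grip_width']); snap('wrist','w5')
z=load('w5');v,u=np.mgrid[:480,:640];d=z['d']
n=cv2.undistortPoints(np.stack([u.ravel(),v.ravel()],1).astype(float)[:,None],KK(z),np.array(z['k'],float))[:,0]
P=np.c_[n,np.ones(len(n))]*d.ravel()[:,None]; P=P@z['T'][:3,:3].T+z['T'][:3,3]
m=(np.hypot(P[:,0]-.463,P[:,1]+.157)<.025)&(P[:,2]>.1)&(P[:,2]<.16)
q=P[m];h=np.percentile(q[:,2],98);t=q[q[:,2]>h-.003];print('top z',h,t.mean(0),cv2.minAreaRect((t[:,:2]*1000).astype(np.float32)))
cv2.imwrite('pics/c5.png',cv2.resize(z['p'][60:330,150:510],(720,540))[...,::-1])
```

```text
[ 0.41399465 -0.15752388  0.2147885 ] [-0.28175833 -0.01615672  0.70746669] 0.03500747637857508
top z 0.13290604743552215 [ 0.46372161 -0.15747567  0.13155547] ((463.64495849609375, -157.51361083984375), (25.855440139770508, 11.904685974121094), 8.255961418151855)
```

View pics/c5.png

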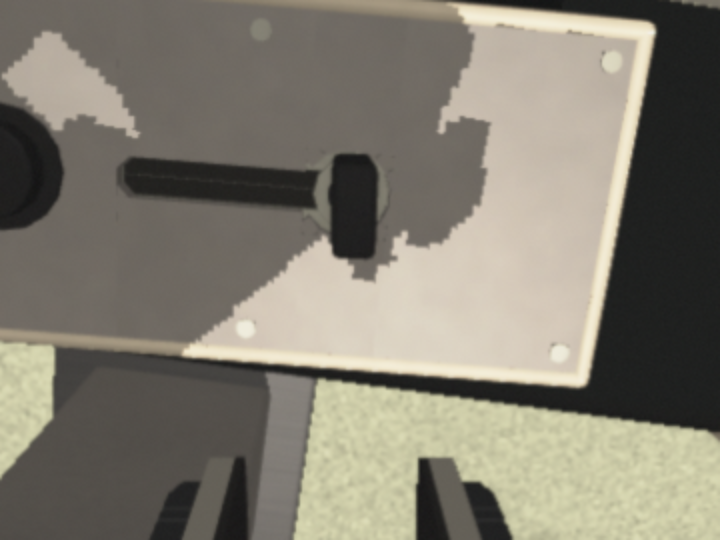

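The pin stands upright at crop (355,205), its collar flush in the recess. The grip top is at 0.132 m, as expected with the collar fully home, and the arm is clear.

```bash
python3 -c "
from rig import env
print(env.close_job())"
```

```text
the job is handed in; nothing more can be done
None
```

The carriage is locked: the transit pin stands in its socket at the hard stop with its collar fully home in the recess. The gripper has let go, the highest force I read was about 12 N, and the job was handed in at about 25 s of robot time.

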